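# Lay a setting square flush in the empty frame corner and weigh it down

## Robot

A 6-joint arm with a two-finger parallel gripper is mounted at the origin on the work surface. World frame = base frame: x ahead of the robot, y to its left, z up, the work surface at z = 0. Lengths are in m, angles in degrees, forces in N, time in s.
With the tool pointing down it reaches from about 0.4 to 0.825 m from the base axis. Payload 7 kg.
Tool frame: the origin (TCP) lies on the centre line of the jaws, within the pads' length; the fingertips stand 19 mm ahead of it and the grasp point (between the pads) is the TCP; z points along the fingers, y is the line along which they close (so a half turn about z gives the same grasp; the last joint's range is limited). The gripper opens to 88 mm and grips with 3 to 60 N. Pads are 19 mm wide; open, the fingers measure 130 mm over their backs; the gripper's body (78 mm by 193 mm) begins 47 mm behind the grasp point.
Start: joints at [-47.034, 20.546, 0.682, 0, -70.136, -16.507], TCP at [0.301, -0.604, 0.246] pointing down, gripper open.
Joint ranges: [-176.03, 176.03], [-82.01, 121.73], [-58.28, 71.71], [-173.87, 95.51], [-174.79, -0.11], [-173.66, 173.66]. Speed limits (degrees/s): [136.94, 136.94, 172.46, 180, 180, 180].

## Interface

Orientations are given as [roll, pitch, yaw] about the fixed x, y, z axes, in that order (R = Rz(yaw) Ry(pitch) Rx(roll)).
In Python, from plant import ctrl gives the robot as it stands.
- The arm moves only by the tool move_arm, never from a script. Its argument "motion" is a list of rows, each a list of 3 entries, a list of its own where there are three numbers: the shift along the tool's x, y, z in mm, then the turn, a rotation vector about the tool's x, y, z in degrees, then the closure, from 0 (fully open) to 1 (shut). A call has 1 to 10 rows; each row is the pose to reach, as a shift and turn from the pose commanded when the call began, along the tool's axes at that moment; what a row does not reach only later rows make up. A row lasts 1/12 s, in which the tool goes at most 41.7 mm and 7.16 degrees, less where a joint would pass 70% of its speed; a pose out of reach is approached as far as the arm can. A call with a gripper value outside its range is refused whole. The fingers move at their own pace and stop on an object; the grip force is fixed at half the most. Time passes only in rows, so rows that repeat a pose let the fingers close. It gives the time, the measured TCP pose, the force, the opening and the grip force at its end, in the units of the state.
- ctrl.get_obs(): the state, without advancing time (a new reading comes with each control period).
- ctrl.snapshot(name): name is "scene" or "top" or "wrist"; returns a dict with "color" (400x640x3 uint8, blue, green, red), "camera_matrix" (3x3 intrinsics, pixels), "k1" (the pictures are not rectified: a ray, as slopes to the right and down, at radius r is drawn at 1 + k1 r^2 times it, then the intrinsics apply), "cam_to_world" (4x4, takes a point from camera to world coordinates). Camera axes: x right, y up, looking along -z (the intrinsics and any distortion apply to the point x, -y, -z); pixel columns grow to the right and rows downward; lengths in m; the calibration is good to about 2 mm. A picture is of the moment at which its call begins. There is no depth.
- ctrl.close_job(): hands the job in; it is judged then, once.
The state is a dict: "clock": time; "joint_pos": joint angles; "qvel": joint speeds; "tau": joint torques, N m; "tool_pos": TCP position; "orientation": TCP orientation; "force": force on the tool from outside, world axes, zero at the start; "moment": the same for the moment, N m; "opening": finger opening in m; "gripper_force": force on a finger pad.
Only numpy, scipy, OpenCV 4.12 (cv2) and the standard library are available. Lean on these libraries where they do the work, as an engineer would, in place of code of your own. Each camera call takes 0.05 s, during which the arm holds its last target. There are 200 camera calls.

## Task

One of the two aluminium frame corners on the table already has its setting square and weight; the other is empty. Lay the loose plywood square flat on the table in the empty corner, its two outer edges flush against both bars, then gently set the loose steel weight flat on top of the square to hold it there, resting on the square alone. Do not drop either of them, and leave the finished corner and the mug, tape roll and wrench alone.

Things in the scene. Friction and masses are not known exactly. Their poses are not given: they have to be found in the camera images.
- corner_1: One of two alike frame corners fixed to the table, one filled and one empty: two flat aluminium bars 25 mm wide, 10 high, at a right angle. Origin: inside corner at table height; the bars' inner faces run from it 150 mm along own +x and +y, so the inside lies at +x, +y. Square's x along corner's x when laid.
- corner_2: One of two alike frame corners fixed to the table, one filled and one empty: two flat aluminium bars 25 mm wide, 10 high, at a right angle. Origin: inside corner at table height; the bars' inner faces run from it 150 mm along own +x and +y, so the inside lies at +x, +y. Square's x along corner's x when laid.
- square: Loose setting square. Flat plywood L, two equal legs 130 mm long outside, 40 wide, 12 thick, a 40x40 web in the inner angle. Upright black square knob 24x24, 12 to 54 mm above the underside, sides parallel to the legs. Origin: underside, below the knob. Heel (outer corner) at (-47,-47) mm, outer edges along own x and y to (83,-47) and (-47,83). About 0.16 kg.
- square_heel (a point): The loose square's outer corner, at its underside.
- square_toe_x (a point): Outer-edge end of the loose square's leg along own +x, at its underside, 130 mm from the heel.
- square_toe_y (a point): Outer-edge end of the loose square's leg along own +y, at its underside, 130 mm from the heel.
- weight: Dark steel block 60 mm (own x) x 40 mm (y) x 25 mm high, with an upright grip tab on top 50 mm (x) x 12 mm (y), from 25 to 55 mm above the underside. Origin: centre of the underside. About 0.55 kg. This is the loose one, standing on the table at first.
- square_done: Plywood setting square of the same shape, already lying in the finished corner; leave it alone. Origin: underside, below its knob.
- weight_done: Dark steel block 60 mm (own x) x 40 mm (y) x 25 mm high, with an upright grip tab on top 50 mm (x) x 12 mm (y), from 25 to 55 mm above the underside. Origin: centre of the underside. About 0.55 kg. This one already stands on the finished corner's square; leave it alone.
- mug: White mug, 80 mm across, 92 mm high; bystander. Origin: centre of its underside.
- tape: Cardboard-coloured roll of tape lying flat, 100 mm across, 24 mm high; bystander. Origin: centre of its underside.
- wrench: Steel wrench 180 mm long lying flat; bystander.
Not all that is in view belongs to the job. What is shaped like the weight but green or orange is not meant.

How it is judged:
By the outcome, as a careful person would: the job done as asked, in the order asked, and still so for the second after the job is handed in, with the robot touching nothing.
It also fails if it takes over 58 s, if anything falls off the work surface, if the arm or the gripper's body presses on something with over 40 N, if the wrist force passes 120 N, or if a joint passes its speed limit or range.

## Working session

There is one attempt and no reset: what is moved stays moved. The work goes in short steps, Python scripts to look and compute and a tool call to move; the robot and the scene stay as the last step left them, time stands still between calls to the robot, and variables do not carry over. Pictures are saved under pics/ and viewed, at most 10 in all, crops included, and the job is handed in when it is done.

Besides the shell and the picture viewer there is one more tool, called after "Request:" as name(argument=value, ...), one argument or row to a line, values as JSON. move_arm: Moves the arm, as the interface text tells. Its arguments: {"type":"object","properties":{"motion":{"type":"array"}},"required":["motion"]}

```bash
mkdir -p pics; ls; cat > h.py <<'E'
import numpy as np,cv2,pickle
from plant import ctrl
def snap(n,tag):
    s=ctrl.snapshot(n); pickle.dump(s,open(f'pics/{tag}.pkl','wb')); cv2.imwrite(f'pics/{tag}.png',s['color']); return s
def load(tag): return pickle.load(open(f'pics/{tag}.pkl','rb'))
def ray(s,px):
    K=s['camera_matrix'];k=s['k1'];x,y=(px[0]-K[0,2])/K[0,0],(px[1]-K[1,2])/K[1,1]
    rd=np.hypot(x,y);r=rd
    for _ in range(30): r=rd/(1+k*r*r)
    f=r/rd if rd else 1
    T=np.array(s['cam_to_world']);d=T[:3,:3]@np.array([x*f,-y*f,-1]);return T[:3,3],d/np.linalg.norm(d)
def onz(s,px,z):
    o,d=ray(s,px);return o+d*(z-o[2])/d[2]
def tri(*v):
    A=np.zeros((3,3));b=np.zeros(3)
    for s,px in v:
        o,d=ray(s,px);P=np.eye(3)-np.outer(d,d);A+=P;b+=P@o
    p=np.linalg.solve(A,b);return p,[np.linalg.norm((np.eye(3)-np.outer(ray(s,q)[1],ray(s,q)[1]))@(p-s['cam_to_world'][:3,3]))*1e3 for s,q in v]
def proj(s,p):
    T=np.array(s['cam_to_world']);c=T[:3,:3].T@(np.array(p)-T[:3,3]);x,y=c[0]/-c[2],-c[1]/-c[2]
    f=1+s['k1']*(x*x+y*y);K=s['camera_matrix'];return np.array([K[0,0]*x*f+K[0,2],K[1,1]*y*f+K[1,2]])
E
python3 - <<'E'
from h import *
for n in ['scene','top','wrist']:
    s=snap(n,n+'0'); print(n,s['cam_to_world'].round(3).tolist(),s['camera_matrix'][0,0],s['k1'])
print(ctrl.get_obs())
E
```

```text
pics
scene [[0.356, -0.559, 0.749, 1.481], [0.934, 0.2, -0.294, -0.355], [0.014, 0.805, 0.594, 0.758], [0.0, 0.0, 0.0, 1.0]] 486.4827343574399 -0.06256159867427226
top [[0.028, 0.998, -0.049, 0.529], [-1.0, 0.028, 0.001, 0.004], [0.002, 0.049, 0.999, 1.174], [0.0, 0.0, 0.0, 1.0]] 420.4237430344687 -0.03335478356995108
wrist [[-0.446, -0.866, -0.227, 0.239], [0.895, -0.431, -0.114, -0.634], [0.001, -0.254, 0.967, 0.384], [0.0, 0.0, 0.0, 1.0]] 285.7511171686084 -0.010293649335483884
{'clock': 0.15, 'joint_pos': array([-4.70334152e+01,  2.05810913e+01,  6.43094456e-01, -1.42302591e-02,
       -7.01333744e+01, -1.65076946e+01]), 'qvel': array([ 0.05235439, -0.03782577,  0.10704756,  0.0675059 , -0.00437214,
       -0.10212679]), 'tau': array([-2.48422279e-03, -5.83277249e+01,  2.93290168e+01,  7.00136662e+00,
        8.75492929e-03, -1.22674160e-04]), 'tool_pos': array([ 0.30057347, -0.60398804,  0.24482874]), 'orientation': array([ 1.79927769e+02, -7.45393891e-03, -1.53545949e+02]), 'force': array([-0.03839813,  0.00872951, -0.1754092 ]), 'moment': array([-0.02985268,  0.01500148,  0.04014466]), 'gripper_force': 0.0, 'opening': 0.08743927984186171}
```

View pics/top0.png

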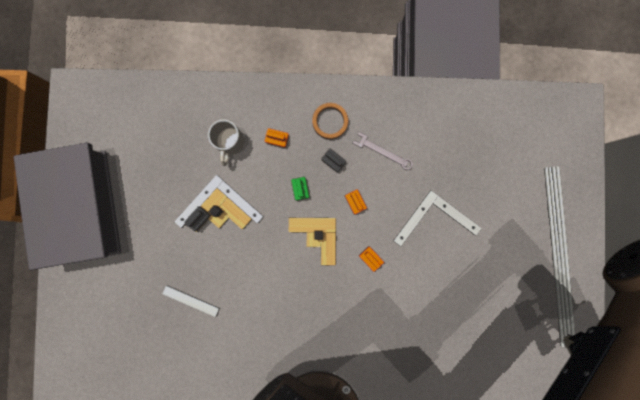

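View pics/scene0.png

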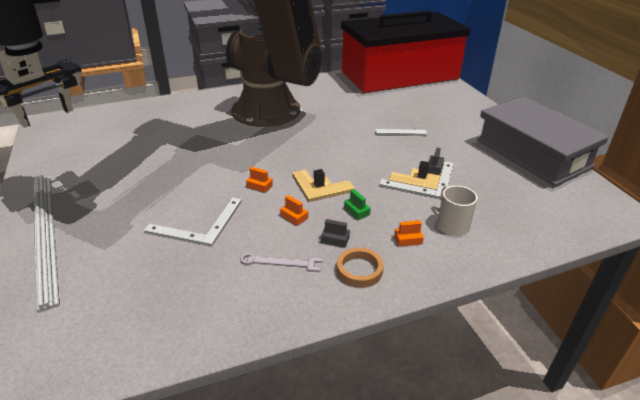

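The top view shows the empty corner at (432,193), the loose square at (320,240) with its knob at (319,236), and the finished corner at (217,190). Weight-shaped things:
- **Dark:** (334,160), loose on the table. This fits as the loose steel weight.
- **Dark:** (198,218), already on the finished square.
- **Green:** (300,188).
- **Orange:** (277,138), (356,202) and (372,259).

I'll confirm this in enlarged crops.

```bash
python3 - <<'E'
from h import *
def crop(tag,x0,y0,w,h,f):
    im=load(tag)['color'][y0:y0+h,x0:x0+w]; im=cv2.resize(im,None,fx=f,fy=f,interpolation=cv2.INTER_CUBIC)
    for x in range(-(-x0//20)*20,x0+w,20): cv2.putText(im,str(x),(int((x-x0+.5)*f)-10,10),0,.35,(0,0,255));cv2.line(im,(int((x-x0+.5)*f),12),(int((x-x0+.5)*f),18),(0,0,255))
    for y in range(-(-y0//20)*20,y0+h,20): cv2.putText(im,str(y),(0,int((y-y0+.5)*f)+4),0,.35,(0,0,255));cv2.line(im,(24,int((y-y0+.5)*f)),(30,int((y-y0+.5)*f)),(0,0,255))
    cv2.imwrite(f'pics/{tag}_c.png',im)
crop('top0',284,142,200,130,4); crop('scene0',142,160,230,100,3.4)
E
```

```text
(no output)
```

View pics/top0_c.png

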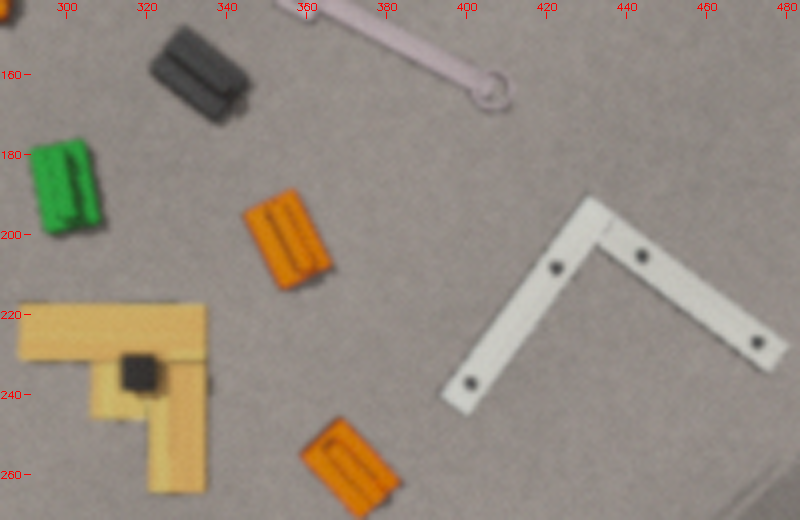

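View pics/scene0_c.png

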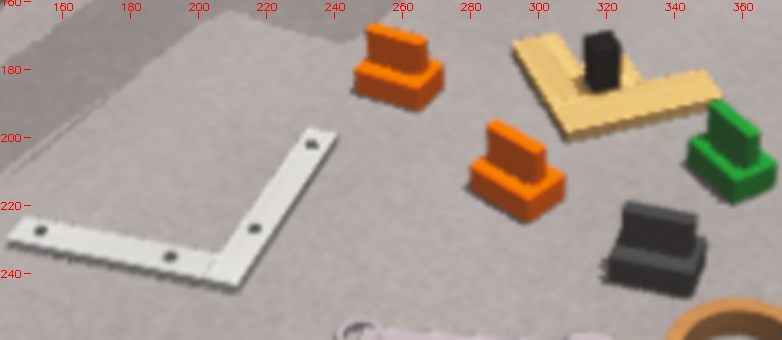

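The crops confirm it: the dark block at top (334,160) / scene (336,233) is the loose weight. The green one and the two oranges beside it are decoys. Next I'll triangulate from the two views.

```bash
python3 - <<'E'
from h import *
T=load('top0');S=load('scene0')
t=lambda x,y:(T,(x/4+284-.5,y/4+142-.5)); s=lambda x,y:(S,(x/3.4+142-.5,y/3.4+160-.5))
for n,a,b in [('heel top',t(206,304),s(567,130)),('toex',t(19,303),s(722,90)),('toey',t(206,491),s(513,42)),('knobtop',t(138,372),s(602,36)),
 ('corner in',t(597,246),s(206,250)),('corner out',t(590,196),s(239,288)),('xend in',t(470,414),s(305,128)),('yend in',t(770,372),s(27,218)),
 ('wt tab mid',t(201,73),s(661,209))]:
    p,e=tri(a,b); print(n,(p*1e3).round(1),np.round(e,1))
E
```

```text
heel top [539.4 -32.8  12. ] [1.1 1.1]
toex [536.3  95.7  16.2] [1.5 1.5]
toey [411.2 -35.4  11.4] [0.3 0.3]
knobtop [492.7  12.3  57.5] [1.3 1.3]
corner in [ 586.3 -306.9   11. ] [4.8 4.8]
corner out [ 622.8 -297.3    5.2] [0.9 0.9]
xend in [ 468.6 -217.1   10.5] [1.1 1.1]
yend in [ 503.3 -425.     8.2] [0.1 0.1]
wt tab mid [694.5 -22.1  52.7] [1. 1.]
```

```bash
cat >> h.py <<'E'
from scipy.spatial.transform import Rotation as R
def rel(x,y,z,yaw,frm=None):
    """shift (tool mm) and turn to target pose, in mm/deg, from frm=(pos m,rpy) or the current pose"""
    o=ctrl.get_obs(); p,q=frm or (o['tool_pos'],o['orientation'])
    A=R.from_euler('xyz',q,degrees=True);B=R.from_euler('xyz',[180,0,yaw],degrees=True)
    return (A.inv().apply(np.array([x,y,z])-np.array(p)*1e3)).round(1).tolist(),(A.inv()*B).as_rotvec(degrees=True).round(2).tolist()
E
python3 - <<'E'
from h import *
print(rel(555,-335,170,-126.5)); print(rel(492,12.5,165,-179,([.555,-.335,.17],[180,0,-126.5])))
E
```

```text
([-347.6, 127.4, 74.9], [0.07, 0.01, -27.05])
([-241.9, 257.3, 5.0], [0.0, -0.0, 52.5])
```

Request:
move_arm(
  motion=[
    [[-348,127,75],[0,0,-27],0],
    [[-348,127,75],[0,0,-27],0],
    [[-348,127,75],[0,0,-27],0],
    [[-348,127,75],[0,0,-27],0],
    [[-348,127,75],[0,0,-27],0],
    [[-348,127,75],[0,0,-27],0],
    [[-348,127,75],[0,0,-27],0],
    [[-348,127,75],[0,0,-27],0],
    [[-348,127,75],[0,0,-27],0],
    [[-348,127,75],[0,0,-27],0],
  ],
)

```text
clock: 0.98
tool_pos: [0.559, -0.3308, 0.1684]
orientation: [179.9, 0.0, -126.3]
force: [-0.5, -1.6, 0.5]
opening: 0.0873
gripper_force: 0.0
```

Request:
move_arm(
  motion=[
    [[0,0,0],[0,0,0],0],
    [[0,0,0],[0,0,0],0],
    [[0,0,0],[0,0,0],0],
  ],
)

```text
clock: 1.23
tool_pos: [0.5551, -0.3362, 0.1707]
orientation: [180.0, -0.0, -126.6]
force: [0.2, -0.2, 0.1]
opening: 0.0877
gripper_force: 0.0
```

```bash
python3 - <<'E'
from h import *
snap('wrist','w1'); print(ctrl.get_obs()['tool_pos'],ctrl.get_obs()['orientation'])
print(rel(492,12.5,165,-179))
E
```

```text
[ 0.55494418 -0.33650699  0.1708718 ] [-1.79986847e+02  5.20263213e-04 -1.26615958e+02]
([-242.6, 258.7, 5.8], [-0.01, 0.01, 52.38])
```

View pics/w1.png

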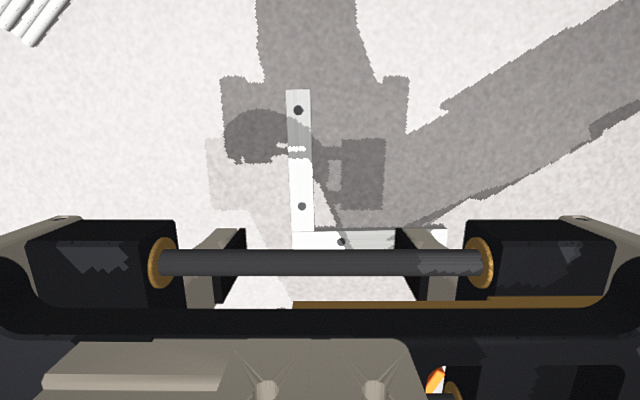

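The wrist view shows the empty corner's inside at (314,228). Its y-bar inner edge runs up to (311,90), and its x-bar inner edge runs right to (447,229).

```bash
python3 - <<'E'
from h import *
w=load('w1');T=load('top0')
P={k:onz(w,p,.01)*1e3 for k,p in dict(c=(314,228),y=(311,90),x=(447,229),co=(292,249)).items()}
for k in P: print(k,P[k].round(1),proj(T,P[k]/1e3).round(1))
a=lambda v:np.degrees(np.arctan2(v[1],v[0]))%360
print(a(P['y']-P['c'])-90,a(P['x']-P['c']),np.linalg.norm(P['y']-P['c']),np.linalg.norm(P['x']-P['c']))
print(tri((w,(314,228)),(T,(597/4+283.5,246/4+141.5))))
# same edges in top
pt=lambda x,y:onz(T,(x/4+283.5,y/4+141.5),.01)*1e3
print(pt(597,246),a(pt(470,414)-pt(597,246)),a(pt(770,372)-pt(597,246))-90)
E
```

```text
c [ 586.1 -304.9   10. ] [433.6 203.5]
y [ 501.8 -422.3   10. ] [475.2 235. ]
x [ 467.5 -215.4   10. ] [400.7 245.5]
co [ 621.4 -299.5   10. ] [431.9 190.8]
144.3117555494085 142.96297195205827 144.61563170526318 148.64870726071038
(array([ 0.58751058, -0.30356714,  0.00512494]), [np.float64(0.22940436859301575), np.float64(0.22940436859288452)])
[ 587.48052897 -302.36647051   10.        ] 143.971365982302 145.41645502487137
```

Request:
move_arm(
  motion=[
    [[-243,259,6],[0,0,52.4],0],
    [[-243,259,6],[0,0,52.4],0],
    [[-243,259,6],[0,0,52.4],0],
    [[-243,259,6],[0,0,52.4],0],
    [[-243,259,6],[0,0,52.4],0],
    [[-243,259,6],[0,0,52.4],0],
    [[-243,259,6],[0,0,52.4],0],
    [[-243,259,6],[0,0,52.4],0],
    [[-243,259,6],[0,0,52.4],0],
    [[-243,259,6],[0,0,52.4],0],
  ],
)

```text
clock: 2.12
tool_pos: [0.4916, 0.0166, 0.1653]
orientation: [179.9, 0.1, -179.0]
force: [0.8, -0.5, -0.4]
opening: 0.0875
gripper_force: 0.0
```

Request:
move_arm(
  motion=[
    [[0,0,0],[0,0,0],0],
    [[0,0,0],[0,0,0],0],
    [[0,0,0],[0,0,0],0],
  ],
)

```text
clock: 2.37
tool_pos: [0.4924, 0.0128, 0.1649]
orientation: [180.0, 0.0, -179.0]
force: [-0.1, -0.6, 0.5]
opening: 0.0875
gripper_force: 0.0
```

```bash
python3 - <<'E'
from h import *
snap('wrist','w2'); print(ctrl.get_obs()['tool_pos'],ctrl.get_obs()['orientation'])
E
```

```text
[0.49240218 0.01260749 0.16471825] [ 1.79997573e+02  1.28119867e-02 -1.79037386e+02]
```

View pics/w2.png

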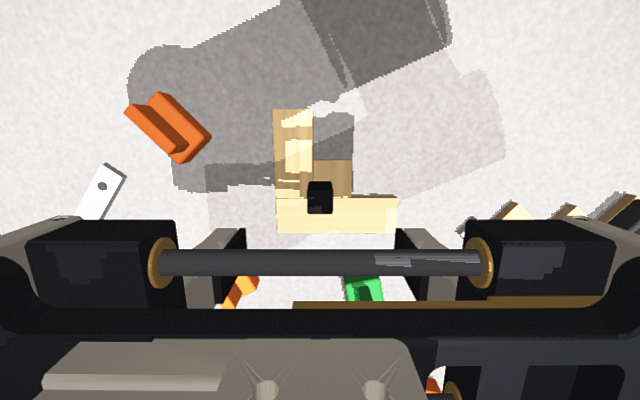

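The wrist view shows the square with its heel at about (277,234), x toe at (398,233) and y toe at (273,109). The knob spans columns 307–332, with its far bottom edge at row 214.

```bash
python3 - <<'E'
from h import *
from scipy.optimize import least_squares
w=load('w2');T=load('top0')
a=lambda v:np.degrees(np.arctan2(v[1],v[0]))
P={k:onz(w,p,.012)*1e3 for k,p in dict(h=(277,234),x=(398,232.5),y=(273,108.5)).items()}
for k in P: print(k,P[k].round(1))
print(a(P['x']-P['h']),a(P['y']-P['h'])-90, [np.linalg.norm(P[k]-P['h']) for k in 'xy'])
def fit(s,d):
    def res(v):
        c,n=np.cos(v[2]),np.sin(v[2])
        return np.concatenate([proj(s,[v[0]+c*q[0]-n*q[1],v[1]+n*q[0]+c*q[1],q[2]])-p for q,p in d])
    r=least_squares(res,[.492,.012,1.57]);return r.x*[1e3,1e3,57.2958],abs(r.fun).max()
m={'h':(-.047,-.047,.012),'x':(.083,-.047,.012),'y':(-.047,.083,.012)}
print(fit(w,[(m['h'],(277,234)),(m['x'],(398,232.5)),(m['y'],(273,108.5))]))
t=lambda x,y:(x/4+283.5,y/4+141.5)
print(fit(T,[(m['h'],t(206,304)),(m['x'],t(19,303)),(m['y'],t(206,491))]))
print('knob edges top z', onz(w,(307,182),.054)*1e3,onz(w,(332,182),.054)*1e3)
print(proj(w,[.492,.0125,.054]))
E
```

```text
h [540.5 -32.8  12. ]
x [536.4  99.2  12. ]
y [409.7 -34.1  12. ]
91.76858751888842 -269.4463296504082 [np.float64(132.05044142423728), np.float64(130.7948653609164)]
(array([491.76542864,  14.40505386,  91.27300511]), np.float64(1.1424279153782209))
(array([492.27886586,  13.74718291,  91.47334503]), np.float64(0.3215683850132791))
knob edges top z [473.8117264    1.38870724  54.        ] [473.41478543  23.64672217  54.        ]
[319.12836603 201.92326285]
```

```bash
python3 - <<'E'
from h import *
print(rel(492,13.2,40,-178.6))
E
```

```text
([0.4, 0.6, 124.7], [0.0, 0.01, -0.44])
```

Request:
move_arm(
  motion=[
    [[0.4,0.6,30],[0,0,-0.4],0],
    [[0.4,0.6,60],[0,0,-0.4],0],
    [[0.4,0.6,90],[0,0,-0.4],0],
    [[0.4,0.6,115],[0,0,-0.4],0],
    [[0.4,0.6,124],[0,0,-0.4],0],
    [[0.4,0.6,124],[0,0,-0.4],0],
    [[0.4,0.6,124],[0,0,-0.4],1],
    [[0.4,0.6,124],[0,0,-0.4],1],
    [[0.4,0.6,124],[0,0,-0.4],1],
    [[0.4,0.6,124],[0,0,-0.4],1],
  ],
)

```text
clock: 3.25
tool_pos: [0.4928, 0.0148, 0.0419]
orientation: [179.9, 0.1, -178.5]
force: [-0.4, -0.2, -0.1]
opening: 0.0662
gripper_force: 0.0
```

Request:
move_arm(
  motion=[
    [[0,0,0],[0,0,0],1],
    [[0,0,0],[0,0,0],1],
    [[0,0,0],[0,0,0],1],
    [[0,0,0],[0,0,0],1],
  ],
)

```text
clock: 3.58
tool_pos: [0.4919, 0.0146, 0.0408]
orientation: [180.0, 0.0, -178.5]
force: [0.4, -0.4, -0.6]
opening: 0.0398
gripper_force: 0.0
```

Request:
move_arm(
  motion=[
    [[0,0,0],[0,0,0],1],
    [[0,0,0],[0,0,0],1],
    [[0,0,0],[0,0,0],1],
    [[0,0,0],[0,0,0],1],
    [[0,0,0],[0,0,0],1],
    [[0,0,0],[0,0,0],1],
  ],
)

```text
clock: 4.08
tool_pos: [0.4918, 0.0144, 0.0406]
orientation: [-180.0, -0.0, -178.5]
force: [-0.3, -1.1, 1.8]
opening: 0.0241
gripper_force: 30.0
```

```bash
python3 - <<'E'
from h import *
o=ctrl.get_obs();print(o['tool_pos'],o['orientation'],o['opening'],o['gripper_force'],o['force'])
E
```

```text
[0.49180986 0.01441722 0.04056513] [-1.79993305e+02 -9.16120906e-03 -1.78541834e+02] 0.02410807836490012 30.000128746032715 [-0.32851404 -1.14860249  1.8449189 ]
```

```bash
python3 - <<'E'
from h import *
o=ctrl.get_obs()
print(rel(491.8,14.4,135,-178.54)); print(rel(509,-317,100,-125.8,([.4918,.0144,.135],[180,0,-178.54])))
E
```

```text
([0.0, -0.0, -94.4], [-0.01, -0.01, -0.0])
([-8.8, -331.7, 35.0], [-0.0, 0.0, -52.74])
```

Request:
move_arm(
  motion=[
    [[0,0,-3],[0,0,0],1],
    [[0,0,-10],[0,0,0],1],
    [[0,0,-25],[0,0,0],1],
    [[0,0,-45],[0,0,0],1],
    [[0,0,-65],[0,0,0],1],
    [[0,0,-80],[0,0,0],1],
    [[0,0,-90],[0,0,0],1],
    [[0,0,-95],[0,0,0],1],
  ],
)

```text
clock: 4.75
tool_pos: [0.4924, 0.0148, 0.1373]
orientation: [179.9, 0.1, -178.5]
force: [-0.7, 0.2, -2.3]
opening: 0.0235
gripper_force: 30.0
```

Request:
move_arm(
  motion=[
    [[0,-15,0],[0,0,-4],1],
    [[-1,-50,0],[0,0,-10],1],
    [[-2,-88,0],[0,0,-16],1],
    [[-3,-126,0],[0,0,-22],1],
    [[-4,-164,0],[0,0,-28],1],
    [[-5,-202,0],[0,0,-34],1],
    [[-6,-240,5],[0,0,-40],1],
    [[-7,-278,15],[0,0,-46],1],
    [[-8,-310,25],[0,0,-51],1],
    [[-9,-332,35],[0,0,-52.7],1],
  ],
)

```text
clock: 5.58
tool_pos: [0.5086, -0.3199, 0.0992]
orientation: [179.9, -0.0, -125.6]
force: [0.5, -0.4, -1.1]
opening: 0.0244
gripper_force: 30.0
```

Request:
move_arm(
  motion=[
    [[0,0,0],[0,0,0],1],
    [[0,0,0],[0,0,0],1],
    [[0,0,0],[0,0,0],1],
  ],
)

```text
clock: 5.83
tool_pos: [0.5088, -0.3169, 0.0999]
orientation: [179.9, -0.0, -125.9]
force: [0.0, 0.5, -1.4]
opening: 0.024
gripper_force: 30.0
```

```bash
python3 - <<'E'
from h import *
w=snap('wrist','w3');T=snap('top','t3'); o=ctrl.get_obs();print(o['tool_pos'],o['orientation'],o['opening'],o['force'])
a=cv2.resize(w['color'][60:270,180:480],None,fx=2,fy=2,interpolation=cv2.INTER_CUBIC)
cv2.imwrite('pics/w3c.png',a)
E
```

```text
[ 0.50943112 -0.31634669  0.10075905] [-1.79998314e+02  7.21032417e-03 -1.25807778e+02] 0.02364612793793927 [-0.86562039 -0.08900558 -1.42064286]
```

View pics/w3c.png

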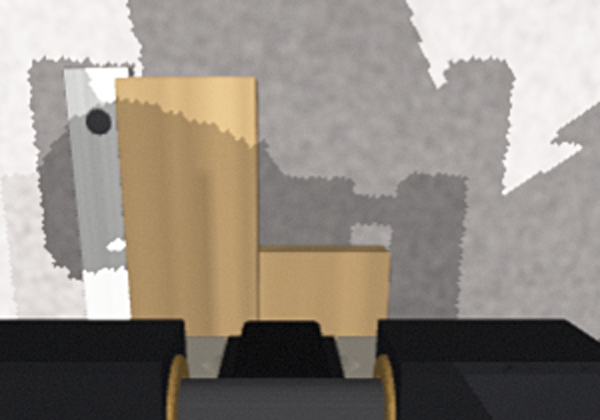

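The square is held level, with its y-leg outer edge in the crop from (117,78) to (131,320). The bar's inner end shows at (128,68) and its outer end at (65,70).

```bash
python3 - <<'E'
from h import *
w=load('w3'); f=lambda x,y,z:onz(w,(x/2+180-.25,y/2+60-.25),z)*1e3
a=lambda v:np.degrees(np.arctan2(v[1],v[0]))
p=np.array([509.4,-316.3,0]);y=np.radians(270-125.8);c,s=np.cos(y),np.sin(y)
z=.1007-.0405+.012
e1,e2=f(117,78,z),f(131,319,z);print('toey seen',e1,'model',p+[c*-47-s*83,s*-47+c*83,0],'edge angle',a(e1-e2)-90)
b1,b2=f(65,70,.01),f(82,310,.01);print('bar outer',b1,a(b1-b2)-90,'inner end',f(128,68,.01))
E
```

```text
toey seen [ 497.12232502 -409.35126443   72.2       ] model [ 498.96851247 -411.1113077     0.        ] edge angle -216.48357035467998
bar outer [ 521.78690831 -437.22963928   10.        ] -216.9975555304252 inner end [ 501.99574428 -423.72977969   10.        ]
```

Request:
move_arm(
  motion=[
    [[0,0,10],[0,0,0.5],1],
    [[0,0,25],[0,0,0.5],1],
    [[0,0,40],[0,0,0.5],1],
    [[0,0,50],[0,0,0.5],1],
    [[0,0,55],[0,0,0.5],1],
    [[0,0,58],[0,0,0.5],1],
    [[0,0,58],[0,0,0.5],1],
    [[0,0,58],[0,0,0.5],1],
  ],
)

```text
clock: 6.6
tool_pos: [0.5097, -0.3172, 0.043]
orientation: [-180.0, 0.0, -126.3]
force: [0.6, 0.8, -1.7]
opening: 0.0239
gripper_force: 30.0
```

Request:
move_arm(
  motion=[
    [[0,0,0.5],[0,0,0],1],
    [[0,0,1],[0,0,0],1],
    [[0,0,1],[0,0,0],1],
    [[0,0,1],[0,0,0],1],
  ],
)

```text
clock: 6.93
tool_pos: [0.5094, -0.3173, 0.0419]
orientation: [-180.0, 0.0, -126.3]
force: [-0.2, -0.2, -2.4]
opening: 0.0241
gripper_force: 30.0
```

Request:
move_arm(
  motion=[
    [[0,-1,0],[0,0,0],1],
    [[0,-2,0],[0,0,0],1],
    [[0,-3,0],[0,0,0],1],
    [[0,-4,0],[0,0,0],1],
    [[0,-5,0],[0,0,0],1],
    [[0,-6,0],[0,0,0],1],
    [[0,-7,0],[0,0,0],1],
    [[0,-8,0],[0,0,0],1],
    [[0,-8,0],[0,0,0],1],
  ],
)

```text
clock: 7.68
tool_pos: [0.516, -0.322, 0.0415]
orientation: [-180.0, 0.0, -126.3]
force: [-0.5, 0.3, -2.2]
opening: 0.0236
gripper_force: 30.0
```

Request:
move_arm(
  motion=[
    [[-1,0,0],[0,0,0],1],
    [[-2,0,0],[0,0,0],1],
    [[-3,0,0],[0,0,0],1],
    [[-4,0,0],[0,0,0],1],
    [[-5,0,0],[0,0,0],1],
    [[-6,0,0],[0,0,0],1],
    [[-6,0,0],[0,0,0],1],
  ],
)

```text
clock: 8.27
tool_pos: [0.5195, -0.3169, 0.0416]
orientation: [-180.0, 0.0, -126.3]
force: [-1.0, 0.3, -1.9]
opening: 0.0236
gripper_force: 30.0
```

Request:
move_arm(
  motion=[
    [[0,-0.5,0],[0,0,0],1],
    [[0,-1,0],[0,0,0],1],
    [[0,-1.5,0],[0,0,0],1],
    [[0,-2,0],[0,0,0],1],
    [[0,-2.5,0],[0,0,0],1],
    [[0,-3,0],[0,0,0],1],
    [[0,-3,0],[0,0,0],1],
  ],
)

```text
clock: 8.85
tool_pos: [0.52, -0.318, 0.0411]
orientation: [179.8, -0.0, -126.3]
force: [-4.7, 5.6, 1.6]
opening: 0.0237
gripper_force: 30.0
```

Request:
move_arm(
  motion=[
    [[-0.5,0,0],[0,0,0],1],
    [[-1,0,0],[0,0,0],1],
    [[-1.5,0,0],[0,0,0],1],
    [[-2,0,0],[0,0,0],1],
    [[-2.5,0,0],[0,0,0],1],
    [[-3,0,0],[0,0,0],1],
    [[-3,0,0],[0,0,0],1],
  ],
)

```text
clock: 9.43
tool_pos: [0.521, -0.3164, 0.0409]
orientation: [179.8, -0.1, -126.4]
force: [-6.6, -0.2, 0.9]
opening: 0.0237
gripper_force: 30.0
```

Request:
move_arm(
  motion=[
    [[-0.5,-0.5,0.3],[0,0,0],1],
    [[-1,-1,0.6],[0,0,0],1],
    [[-1,-1,1],[0,0,0],1],
    [[-1,-1,1],[0,0,0],1],
  ],
)

```text
clock: 9.77
tool_pos: [0.5211, -0.3164, 0.0409]
orientation: [179.7, -0.2, -126.4]
force: [-13.1, 1.4, 11.4]
opening: 0.0237
gripper_force: 30.0
```

```bash
python3 - <<'E'
from h import *
w=snap('wrist','w4');o=ctrl.get_obs();print(o['tool_pos'],o['orientation'],o['opening'],o['force'],o['moment'])
a=cv2.resize(w['color'][60:270,230:430],None,fx=2.8,fy=2.8,interpolation=cv2.INTER_CUBIC)
cv2.imwrite('pics/w4c.png',a)
E
```

```text
[ 0.52102895 -0.31639491  0.04080122] [ 1.79672226e+02 -1.76517009e-01 -1.26389738e+02] 0.02397143715135456 [-13.68487419   1.26727701  11.51769537] [0.28254101 4.63088035 0.08001044]
```

View pics/w4c.png

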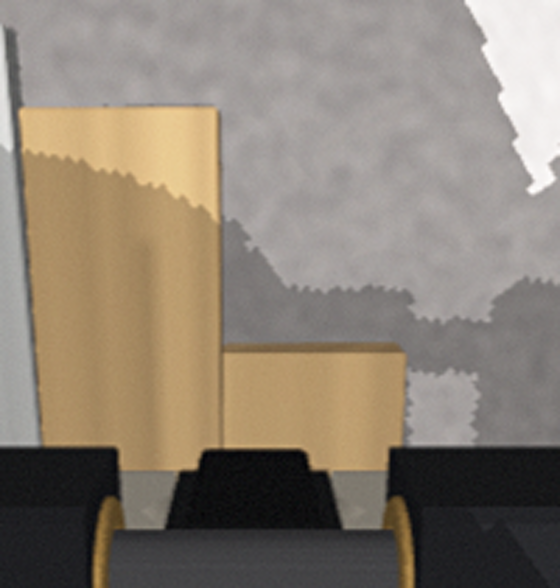

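The y leg lies flush against the bar along its whole visible edge, in the crop from (18,105) to (40,445). Contact forces show on both bars, so I'll release.

Request:
move_arm(
  motion=[
    [[0,0,-0.6],[0,0,0],1],
    [[0,0,-0.6],[0,0,0],1],
    [[0,0,-0.6],[0,0,0],0.5],
    [[0,0,-0.6],[0,0,0],0.5],
    [[0,0,-0.6],[0,0,0],0.5],
    [[0,0,-0.6],[0,0,0],0.5],
    [[0,0,-0.6],[0,0,0],0.5],
  ],
)

```text
clock: 10.4
tool_pos: [0.5257, -0.3164, 0.0414]
orientation: [-179.9, 0.0, -126.3]
force: [0.1, 0.1, -0.6]
opening: 0.0434
gripper_force: 0.0
```

```bash
python3 - <<'E'
from h import *
o=ctrl.get_obs();print(o['tool_pos'],o['orientation'],o['opening'],o['force'])
E
```

```text
[ 0.52566648 -0.31635166  0.04143708] [-1.79931215e+02  2.23526758e-02 -1.26326977e+02] 0.0434212129644369 [ 0.12723929  0.10787138 -0.63534765]
```

Request:
move_arm(
  motion=[
    [[2.5,3.5,-5],[0,0,0],0.3],
    [[2.5,3.5,-20],[0,0,0],0],
    [[2.5,3.5,-45],[0,0,0],0],
    [[2.5,3.5,-75],[0,0,0],0],
    [[-10,3,-105],[0,0,0],0],
    [[-30,3,-130],[0,0,0],0],
    [[-50,3,-135],[0,0,0],0],
    [[-60,3,-135],[0,0,0],0],
    [[-60,3,-135],[0,0,0],0],
    [[-60,3,-135],[0,0,0],0],
  ],
)

```text
clock: 11.23
tool_pos: [0.5575, -0.2656, 0.1755]
orientation: [179.9, -0.0, -126.3]
force: [0.3, -0.3, -0.6]
opening: 0.0874
gripper_force: 0.0
```

```bash
python3 - <<'E'
from h import *
w=snap('wrist','w5');o=ctrl.get_obs();print(o['tool_pos'],o['orientation'],o['opening'],o['force'])
a=cv2.resize(w['color'][60:250,220:460],None,fx=3,fy=3,interpolation=cv2.INTER_CUBIC)
cv2.imwrite('pics/w5c.png',a)
W=np.array([694.5,-22,180]);yw=np.radians(-124);v=W-[35*np.cos(yw),35*np.sin(yw),0]
print(v,rel(*v,-124))
E
```

```text
[ 0.55717924 -0.2659679   0.17520447] [ 1.79901797e+02 -3.87072080e-02 -1.26319964e+02] 0.08785010634001263 [-0.40456844  0.01057667 -0.69211456]
[714.07175162   7.01631504 180.        ] ([-312.9, 35.3, -4.9], [0.1, -0.04, -2.32])
```

View pics/w5c.png

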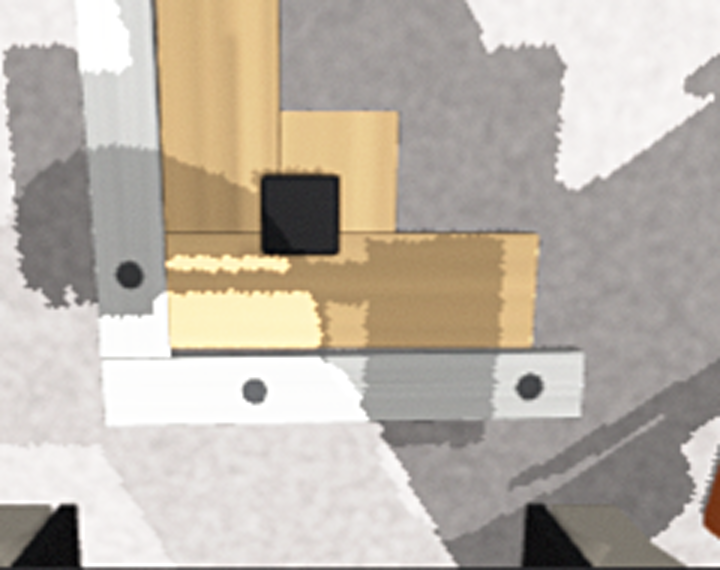

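The square's y leg is tight to its bar, but a dark sliver of about 1 px runs along the x-bar at crop (170–540, 350). That looks like a gap of about 1 mm, so I'll re-grip the knob and push that way first.

```bash
python3 - <<'E'
from h import *
w=load('w5'); f=lambda x,y,z:onz(w,(x/3+220-.33,y/3+60-.33),z)*1e3
c,s=np.cos(np.radians(143.7)),np.sin(np.radians(143.7)); L=lambda p:np.array([[c,s],[-s,c]])@(p[:2]-[586.5,-304])
for x,ys,yb in [(190,349,355),(350,348.5,352.5),(520,348,350.5)]: print(L(f(x,ys,.012)),L(f(x,yb,.010)))
print('y leg',L(f(167,250,.012)),L(f(157,20,.012)),'heel',L(f(171,350,.012)),'knob',L(f(300,214,.054)), f(300,214,.054))
print(rel(521,-316.4,41.5,-126.3))
E
```

```text
[6.99781891 0.63016025] [ 6.66750414 -1.91003999]
[64.1808477  0.8395757] [64.32025158 -0.96848268]
[124.98608229   1.07123859] [125.56451655  -0.18867818]
y leg [ 0.11622043 35.42161458] [ -0.34755981 109.20769689] heel [0.19160691 0.26615744] knob [46.31014435 48.47654403] [ 520.47859198 -315.65240209   54.        ]
([62.0, -0.9, 133.7], [0.1, -0.04, -0.02])
```

Request:
move_arm(
  motion=[
    [[62,-1,20],[0,0,0],0],
    [[62,-1,50],[0,0,0],0],
    [[62,-1,80],[0,0,0],0],
    [[62,-1,110],[0,0,0],0],
    [[62,-1,125],[0,0,0],0],
    [[62,-1,133],[0,0,0],0.3],
    [[62,-1,133],[0,0,0],0.5],
    [[62,-1,133],[0,0,0],0.6],
    [[62,-1,133],[0,0,0],0.6],
  ],
)

```text
clock: 12.03
tool_pos: [0.5229, -0.3171, 0.0443]
orientation: [-179.9, 0.0, -126.3]
force: [-0.6, -1.2, 0.3]
opening: 0.0667
gripper_force: 0.0
```

Request:
move_arm(
  motion=[
    [[0,0,0],[0,0,0],1],
    [[0,0,0],[0,0,0],1],
    [[0,0,0],[0,0,0],1],
    [[0,0,0],[0,0,0],1],
    [[0,0,0],[0,0,0],1],
    [[0,0,0],[0,0,0],1],
  ],
)

```text
clock: 12.53
tool_pos: [0.5222, -0.3166, 0.0434]
orientation: [-180.0, 0.0, -126.3]
force: [0.9, -0.4, 1.1]
opening: 0.0266
gripper_force: 1.6
```

Once the grip is firm I'll turn by +0.4° and push along tool −x only.

Request:
move_arm(
  motion=[
    [[0,0,0],[0,0,0],1],
    [[0,0,0],[0,0,0],1],
    [[0,0,0],[0,0,0],1],
    [[0,1,0],[0,0,0],1],
    [[0,1,0],[0,0,-0.4],1],
    [[-1,1,0],[0,0,-0.4],1],
    [[-2,1,0],[0,0,-0.4],1],
    [[-3,1,0],[0,0,-0.4],1],
    [[-3,1,0],[0,0,-0.4],1],
  ],
)

```text
clock: 13.28
tool_pos: [0.5233, -0.3137, 0.0432]
orientation: [-180.0, -0.0, -125.9]
force: [-1.2, -1.5, 2.3]
opening: 0.0238
gripper_force: 30.0
```

```bash
cat >> h.py <<'E'
def st():
    o=ctrl.get_obs(); A=R.from_euler('xyz',o['orientation'],degrees=True)
    print('t',o['clock'],'pos',o['tool_pos'].round(4),'rpy',o['orientation'].round(2),'open',round(o['opening'],4),'F tool',A.inv().apply(o['force']).round(1),'M world',o['moment'].round(2))
    c,s=np.cos(np.radians(144)),np.sin(np.radians(144)); print('corner xy',(np.array([[c,s],[-s,c]])@(o['tool_pos'][:2]*1e3-[586.5,-304])).round(2))
E
python3 -c "
from h import *
st()"
```

```text
t 13.2833 pos [ 0.5233 -0.3137  0.0432] rpy [-1.7999e+02 -1.0000e-02 -1.2593e+02] open 0.0238 F tool [ 2.   0.1 -2.3] M world [-0.3   0.75  0.05]
corner xy [45.44 44.99]
```

Request:
move_arm(
  motion=[
    [[-0.5,0,0],[0,0,0],1],
    [[-1,0,0],[0,0,0],1],
    [[-1.5,0,0],[0,0,0],1],
    [[-2,0,0],[0,0,0],1],
    [[-2,0,0],[0,0,0],1],
  ],
)

```text
clock: 13.7
tool_pos: [0.5237, -0.3133, 0.0434]
orientation: [-180.0, -0.1, -125.9]
force: [-4.6, -9.1, 2.1]
opening: 0.0238
gripper_force: 30.0
```

```bash
python3 -c "
from h import *
st()"
```

```text
t 13.7 pos [ 0.5237 -0.3133  0.0434] rpy [-1.8000e+02 -1.0000e-01 -1.2591e+02] open 0.0238 F tool [10.1 -1.6 -2.1] M world [-3.38  1.6   0.27]
corner xy [45.33 44.41]
```

Request:
move_arm(
  motion=[
    [[1,-0.5,0],[0,0,0],1],
    [[1,-1,0],[0,0,0],1],
    [[1,-1.5,0],[0,0,0],1],
    [[1,-2,0],[0,0,0],1],
    [[1,-2.5,0],[0,0,0],1],
    [[1,-3,0],[0,0,0],1],
    [[1,-3,0],[0,0,0],1],
  ],
)

```text
clock: 14.28
tool_pos: [0.5237, -0.3135, 0.0432]
orientation: [179.7, -0.1, -126.0]
force: [-10.1, 4.9, 11.8]
opening: 0.024
gripper_force: 30.0
```

```bash
python3 -c "
from h import *
st()"
```

```text
t 14.2833 pos [ 0.5237 -0.3135  0.0432] rpy [ 1.7974e+02 -6.0000e-02 -1.2596e+02] open 0.024 F tool [  1.9  11.1 -11.8] M world [1.57 3.38 0.32]
corner xy [45.24 44.64]
```

Request:
move_arm(
  motion=[
    [[-1,0,0],[0,0,0],1],
    [[-2,0,0],[0,0,0],1],
    [[-2,0,0],[0,0,0],1],
    [[-2,1,0],[0,0,0],1],
    [[-2,1,0],[0,0,0],1],
  ],
)

```text
clock: 14.7
tool_pos: [0.5238, -0.3133, 0.0433]
orientation: [179.8, -0.2, -125.9]
force: [-10.2, -7.8, 7.8]
opening: 0.0235
gripper_force: 30.0
```

```bash
python3 -c "
from h import *
st()"
```

```text
t 14.7 pos [ 0.5238 -0.3133  0.0433] rpy [ 1.7982e+02 -1.7000e-01 -1.2594e+02] open 0.0235 F tool [12.3  3.7 -7.7] M world [-2.81  3.85  0.32]
corner xy [45.27 44.4 ]
```

Request:
move_arm(
  motion=[
    [[1,0.4,0],[0,0,0],1],
    [[2,0.6,0],[0,0,0],1],
    [[2,0.6,0],[0,0,0],1],
    [[2,0.6,0],[0,0,0],0.5],
    [[2,0.6,0],[0,0,0],0.5],
    [[2,0.6,0],[0,0,0],0.5],
    [[2,0.6,0],[0,0,0],0.5],
    [[2,0.6,0],[0,0,0],0.5],
  ],
)

```text
clock: 15.37
tool_pos: [0.5251, -0.3135, 0.043]
orientation: [-180.0, 0.0, -125.9]
force: [-0.3, -0.3, -0.7]
opening: 0.0431
gripper_force: 0.0
```

Request:
move_arm(
  motion=[
    [[0,0,-5],[0,0,0],0.3],
    [[0,0,-20],[0,0,0],0],
    [[0,0,-45],[0,0,0],0],
    [[0,0,-75],[0,0,0],0],
    [[-10,0,-105],[0,0,0],0],
    [[-30,0,-130],[0,0,0],0],
    [[-50,0,-135],[0,0,0],0],
    [[-60,0,-135],[0,0,0],0],
    [[-60,0,-135],[0,0,0],0],
    [[-60,0,-135],[0,0,0],0],
  ],
)

```text
clock: 16.2
tool_pos: [0.5596, -0.2645, 0.1774]
orientation: [179.9, -0.0, -125.9]
force: [0.8, 0.2, -0.0]
opening: 0.0877
gripper_force: 0.0
```

```bash
python3 - <<'E'
from h import *
w=snap('wrist','w6');st()
a=cv2.resize(w['color'][60:250,220:460],None,fx=3,fy=3,interpolation=cv2.INTER_CUBIC)
cv2.imwrite('pics/w6c.png',a)
W=np.array([694.5,-22,180]);yw=np.radians(-124);v=W-[35*np.cos(yw),35*np.sin(yw),0]
print(v,rel(*v,-124))
E
```

```text
t 16.25 pos [ 0.5593 -0.2649  0.1772] rpy [ 1.7990e+02 -4.0000e-02 -1.2592e+02] open 0.0874 F tool [ 0.6  0.  -0.1] M world [ 0.01  0.02 -0.02]
corner xy [ 44.99 -15.63]
[714.07175162   7.01631504 180.        ] ([-311.0, 34.2, -3.0], [0.1, -0.04, -1.92])
```

View pics/w6c.png

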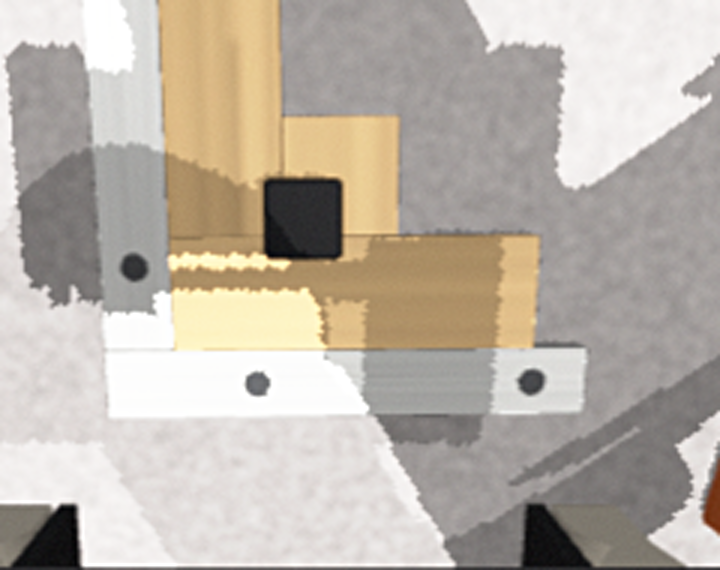

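Both outer edges are now flush, with no sliver along the x-bar at crop row 349 or along the y-bar at columns 162–174. All 10 pictures are used, so from here I'll measure the weight with image code.

Request:
move_arm(
  motion=[
    [[-311,34,-3],[0,0,-2],0],
    [[-311,34,-3],[0,0,-2],0],
    [[-311,34,-3],[0,0,-2],0],
    [[-311,34,-3],[0,0,-2],0],
    [[-311,34,-3],[0,0,-2],0],
    [[-311,34,-3],[0,0,-2],0],
    [[-311,34,-3],[0,0,-2],0],
    [[-311,34,-3],[0,0,-2],0],
    [[-311,34,-3],[0,0,-2],0],
    [[-311,34,-3],[0,0,-2],0],
  ],
)

```text
clock: 17.08
tool_pos: [0.7147, 0.0072, 0.1793]
orientation: [179.9, -0.1, -123.9]
force: [-0.1, -0.4, -0.2]
opening: 0.0879
gripper_force: 0.0
```

Request:
move_arm(
  motion=[
    [[0,0,0],[0,0,0],0],
    [[0,0,0],[0,0,0],0],
    [[0,0,0],[0,0,0],0],
  ],
)

```text
clock: 17.33
tool_pos: [0.7145, 0.0052, 0.1812]
orientation: [180.0, -0.0, -124.0]
force: [0.1, 0.5, 0.2]
opening: 0.0875
gripper_force: 0.0
```

```bash
python3 - <<'E'
from h import *
w=snap('wrist','w7');st()
print(proj(w,[.6945,-.022,.055]),proj(w,[.6945,-.022,0]))
c=proj(w,[.6945,-.022,.02]).astype(int)
g=w['color'].astype(int);H=g[c[1]-60:c[1]+60:4,c[0]-68:c[0]+68:4].max(2)
print(c);print('\n'.join(''.join('%4d'%v for v in r) for r in H))
E
```

```text
t 17.3833 pos [0.7146 0.0053 0.1814] rpy [-180.     -0.   -124.03] open 0.0878 F tool [ 0.  -0.2 -0.2] M world [0.07 0.05 0.01]
corner xy [  78.15 -325.57]
[321.04038743 162.47788189] [320.87972619 156.16815637]
[320 158]
 164 164 164 158 159 158 157 171 165 158 161 165 154 161 161 154 155 159 169 159 163 157 161 152 152 159 159 160 159 153 155 155 159 156
 152 163 164 163 155 161 165 166 162 163 166 161 161 160 161 155 165 154 167 159 160 161 161 158 155 157 156 156 156 159 155 161 157 153
 143 141 123 119 122 131 170 158 158 162 160 169 167 168 159 157 161 157 161 166 154 159 161 163 154 155 152 151 156 159 160 164 160 159
 119 119 119 120 117 124 123 127 163 155 163 165 167 156 164 164 168 166 165 160 162 164 156 168 160 157 156 158 162 164 160 163 153 158
 118 122 126 121 122 133 127 124 116 126 156 150 162 153 154 153 154 161 159 158 163 167 161 167 156 161 162 158 150 153 164 155 156 151
 122 125 124 121 124 126 123 120 115 118 116 126 150 163 161 154 167 158 160 157 155 158 154 166 164 155 155 164 152 158 160 149 158 161
 121 124 116 122 123 123 122 122 132 122 123 126 120 145
[... 2531 characters left out ...]
226 221 216 227
 220 226 242 244 240 248  80  93 189 221 220 220 220 228 222 228 218 222 224 221 226 228 228 219 223 220 218 223 219 223 224 221 221 219
 221 217 241 241 243 242 225  81 122 223 227 222 223 215 221 226 223 219 227 216 221 225 223 222 225 221 215 224 225 224 224 225 226 216
 242 238 241 244 240 240 239  92  88 222 231 224 225 222 225 222 228 227 224 226 230 217 224 223 226 223 218 226 220 219 220 216 217 229
 241 243 244 237 242 239 240 241  77 192 225 214 226 224 228 218 224 224 227 225 229 219 223 221 226 228 223 228 221 224 227 231 224 221
 241 241 237 240 244 238 241 240  76 186 228 223 218 224 218 223 214 218 222 230 229 224 223 228 223 223 224 216 218 225 227 224 220 229
```

```bash
python3 - <<'E'
from h import *
g=load('w7')['color'].max(2).astype(int)
print('cols 292..342')
for r in [134,142,150,158,164,168,172,176,180,184,186]: print(r,' '.join(map(str,g[r,294:342])))
print('rows 122..136 / 182..196')
for c in [300,304,308,314,318,322,328,332]: print(c,g[122:138,c].tolist(),g[182:196,c].tolist())
E
```

```text
cols 292..342
134 118 120 116 117 97 51 47 55 59 55 58 58 57 56 56 59 58 55 55 58 71 71 62 59 57 64 62 70 79 78 76 77 78 78 77 81 82 80 80 76 76 73 67 77 128 159 154 155
142 191 226 229 233 188 56 47 58 57 55 58 56 56 57 60 55 54 46 49 53 54 54 60 54 51 55 54 51 56 53 64 79 79 78 80 81 80 79 79 78 78 72 70 188 255 251 242 229
150 131 127 130 118 88 84 106 118 115 119 113 117 117 119 121 115 91 52 48 54 55 58 55 52 54 54 55 52 49 57 95 118 117 113 116 121 118 115 118 117 113 99 86 168 231 198 171 173
158 225 226 227 198 105 46 52 55 57 56 53 55 53 55 60 57 51 46 49 52 52 52 53 50 48 55 53 48 50 51 54 54 53 54 56 52 56 51 53 55 47 53 159 229 231 229 229 229
164 215 219 223 196 114 89 109 120 118 116 115 115 119 120 120 113 95 70 64 90 115 96 67 67 85 85 73 83 76 88 117 118 117 117 118 121 114 113 119 115 98 91 175 227 223 218 220 228
168 222 223 230 188 89 93 112 117 115 118 116 117 121 119 119 109 76 51 51 53 56 56 52 55 52 52 52 51 56 95 119 116 115 115 119 118 114 116 115 111 94 106 179 226 223 222 225 225
172 211 215 221 185 95 98 117 117 119 118 115 114 122 120 119 91 53 47 49 52 
[... 1362 characters left out ...]
, 143, 126, 71, 56, 62, 75, 71, 57, 40, 46] [115, 114, 114, 113, 115, 114, 112, 100, 168, 219, 227, 229, 231, 228]
318 [161, 164, 164, 155, 155, 155, 159, 130, 74, 57, 70, 67, 57, 55, 41, 53] [105, 109, 108, 107, 113, 111, 107, 94, 135, 214, 225, 224, 224, 225]
322 [160, 160, 161, 158, 155, 155, 152, 132, 95, 56, 61, 74, 79, 69, 48, 42] [96, 93, 95, 92, 88, 81, 113, 217, 231, 228, 227, 227, 224, 222]
328 [162, 163, 162, 159, 161, 167, 166, 151, 116, 58, 57, 62, 77, 78, 81, 80] [117, 117, 117, 117, 121, 107, 103, 220, 226, 216, 218, 220, 224, 224]
332 [161, 163, 168, 168, 167, 167, 168, 149, 124, 66, 56, 69, 80, 81, 81, 80] [111, 114, 112, 115, 110, 98, 117, 211, 215, 212, 212, 216, 221, 224]
```

```bash
python3 - <<'E'
from h import *
w=load('w7');o=ctrl.get_obs();A=R.from_euler('xyz',[180,0,-124.03],degrees=True);p0=o['tool_pos']
def L(x,y,z): return (A.inv().apply(onz(w,(x,y),z)-p0)[:2]*1e3).round(1)
print('left',L(297.9,134,.025),L(297.6,182,.025),'right',L(337.3,134,.025),L(334.5,182,.025),L(334.5,182,.0))
print('near edge',L(306,187.5,.025),L(328,188.4,.025),'far edge',L(302,129.7,.025),L(332,130.3,.025))
print('tab',L(309.3,182,.055),L(321.6,182,.055),'end',L(316,190,.055), 'row142',L(310.5,142,.055),L(324,142,.055),'row152',L(310.3,150,.055),L(323.5,150,.055))
E
```

```text
left [ 58.8 -21.9] [  9.5 -23.1] right [58.8 17.9] [ 9.5 15.7] [ 4.6 17. ]
near edge [  3.6 -14.4] [2.7 8.9] far edge [ 63.  -17.7] [62.4 12.5]
tab [15.5 -9.7] [15.5  1.9] end [ 7.7 -3.4] row142 [52.6 -8.2] [52.6  4.1] row152 [45.4 -8.5] [45.4  3.6]
```

Request:
move_arm(
  motion=[
    [[33,-3,10],[0,0,2.2],0],
    [[33,-3,40],[0,0,2.2],0],
    [[33,-3,75],[0,0,2.2],0],
    [[33,-3,105],[0,0,2.2],0],
    [[33,-3,122],[0,0,2.2],0.2],
    [[33,-3,130],[0,0,2.2],0.4],
    [[33,-3,132.5],[0,0,2.2],0.6],
    [[33,-3,132.5],[0,0,2.2],0.6],
    [[33,-3,132.5],[0,0,2.2],0.6],
    [[33,-3,132.5],[0,0,2.2],0.6],
  ],
)

```text
clock: 18.22
tool_pos: [0.7002, -0.0223, 0.0506]
orientation: [-179.9, 0.1, -126.1]
force: [-0.5, -0.4, 0.4]
opening: 0.0532
gripper_force: 0.0
```

Request:
move_arm(
  motion=[
    [[0,0,0],[0,0,0],1],
    [[0,0,0],[0,0,0],1],
    [[0,0,0],[0,0,0],1],
    [[0,0,0],[0,0,0],1],
    [[0,0,0],[0,0,0],1],
    [[0,0,0],[0,0,0],1],
    [[0,0,0],[0,0,0],1],
    [[0,0,0],[0,0,0],1],
  ],
)

```text
clock: 18.88
tool_pos: [0.6994, -0.0224, 0.0487]
orientation: [-180.0, 0.0, -126.1]
force: [1.6, -1.0, 0.0]
opening: 0.012
gripper_force: 30.0
```

```bash
python3 -c "
from h import *
st()"
```

```text
t 18.8833 pos [ 0.6994 -0.0224  0.0487] rpy [-1.7997e+02  2.0000e-02 -1.2614e+02] open 0.012 F tool [-0.1 -1.9 -0. ] M world [-0.24 -0.44 -0.04]
corner xy [  74.15 -294.21]
```

```bash
python3 - <<'E'
from h import *
w=load('w6'); f=lambda x,y,z:onz(w,(x/3+220-.33,y/3+60-.33),z)*1e3
c,s=np.cos(np.radians(144.06)),np.sin(np.radians(144.06)); Mx=np.array([[c,s],[-s,c]]);L=lambda p:(Mx@(p[:2]-[523.8,-313.3])).round(1)
print('outer',L(f(163,60,.012)),L(f(168,200,.012)),'inner',L(f(282,60,.012)),L(f(283,170,.012)),'knob',L(f(303,218,.054)),'heel',L(f(174,349,.012)),'xtoe',L(f(537,349,.012)),'web',L(f(398,116,.012)))
t=np.array([523.8,-313.3])+Mx.T@[-26,50]; print(t)
print(rel(t[0],t[1],125,-125.94))
E

```

```text
outer [-45.7  50.6] [-45.7   5.5] inner [-6.2 50.6] [-6.  15.5] knob [0.7 0.6] heel [-45.5 -46.4] xtoe [ 85.2 -46.3] web [32.8 33.1]
[ 515.50354755 -369.04198487]
([388.4, -55.9, -76.4], [-0.03, 0.02, -0.2])
```

Request:
move_arm(
  motion=[
    [[0,0,-3],[0,0,0],1],
    [[0,0,-10],[0,0,0],1],
    [[0,0,-25],[0,0,0],1],
    [[0,0,-45],[0,0,0],1],
    [[0,0,-65],[0,0,0],1],
    [[0,0,-80],[0,0,0],1],
    [[0,0,-85],[0,0,0],1],
  ],
)

```text
clock: 19.47
tool_pos: [0.6999, -0.0223, 0.1364]
orientation: [-179.9, 0.1, -126.1]
force: [1.2, 0.8, -5.0]
opening: 0.0119
gripper_force: 30.0
```

```bash
python3 -c "
from h import *
st()"
```

```text
t 19.4667 pos [ 0.6999 -0.0223  0.1364] rpy [-1.7988e+02  1.1000e-01 -1.2613e+02] open 0.0119 F tool [-1.4 -0.5  5. ] M world [ 0.03 -0.15  0.01]
corner xy [  73.88 -294.57]
```

Request:
move_arm(
  motion=[
    [[12,-2,0],[0,0,0],1],
    [[40,-6,0],[0,0,0],1],
    [[75,-11,0],[0,0,0],1],
    [[112,-16,0],[0,0,0],1],
    [[150,-22,0],[0,0,0],1],
    [[188,-27,0],[0,0,0],1],
    [[226,-33,0],[0,0,0],1],
    [[264,-38,0],[0,0,0],1],
    [[302,-44,0],[0,0,0],1],
    [[335,-48,0],[0,0,0],1],
  ],
)

```text
clock: 20.3
tool_pos: [0.5376, -0.3229, 0.1325]
orientation: [179.9, -0.0, -126.2]
force: [0.7, 0.8, -6.0]
opening: 0.0118
gripper_force: 30.0
```

Request:
move_arm(
  motion=[
    [[20,-3,0],[0,0,0],1],
    [[36,-5,0],[0,0,-0.2],1],
    [[48,-7,0],[0,0,-0.2],1],
    [[53,-8,0],[0,0,-0.2],1],
    [[53,-8,5],[0,0,-0.2],1],
    [[53,-8,10],[0,0,-0.2],1],
    [[53,-8,10],[0,0,-0.2],1],
    [[53,-8,10],[0,0,-0.2],1],
  ],
)

```text
clock: 20.97
tool_pos: [0.5156, -0.3677, 0.1228]
orientation: [179.9, -0.0, -125.9]
force: [0.6, -0.0, -5.6]
opening: 0.012
gripper_force: 30.0
```

```bash
python3 -c "
from h import *
st();w=snap('wrist','w8');print(rel(515.5,-369,65,-125.94))
g=w['color'];A=R.from_euler('xyz',ctrl.get_obs()['orientation'],degrees=True)
for r in [100,130,160,190]: print(r,' '.join(map(str,g[r,230:400:3].max(1))))
"
```

```text
t 20.9667 pos [ 0.5156 -0.3677  0.1228] rpy [ 1.7991e+02 -1.0000e-02 -1.2588e+02] open 0.012 F tool [-0.3 -0.5  5.6] M world [0.03 0.05 0.02]
corner xy [19.93 93.19]
([1.1, -0.4, 58.2], [0.04, -0.01, 0.07])
100 166 167 163 190 235 246 224 230 246 163 162 160 169 174 167 166 160 163 168 168 168 168 162 159 166 166 158 159 159 167 165 168 160 162 166 160 162 164 165 163 161 166 163 163 170 167 155 157 158 157 156 157 245 179 153 159 160
130 121 124 122 121 128 129 129 122 127 132 126 127 125 125 131 129 127 128 119 120 118 118 120 122 126 122 129 164 163 163 163 155 154 166 167 162 162 163 172 171 171 156 159 162 168 177 162 153 159 158 157 157 154 152 157 154 162
160 125 121 127 122 121 119 127 125 128 125 122 119 138 168 167 169 78 66 143 174 168 172 120 132 131 125 128 128 128 125 121 126 124 126 126 127 119 122 120 129 128 129 133 129 131 127 122 123 129 128 128 130 131 128 122 121 125
190 225 229 230 227 227 226 229 229 227 226 228 228 228 254 247 245 239 185 167 255 29 45 44 45 45 41 41 39 45 42 45 43 44 45 42 46 43 46 45 43 33 172 168 165 164 165 147 125 132 129 127 124 125 124 124 123 127
```

Request:
move_arm(
  motion=[
    [[1,-0.4,10],[0,0,0],1],
    [[1,-0.4,24],[0,0,0],1],
    [[1,-0.4,38],[0,0,0],1],
    [[1,-0.4,48],[0,0,0],1],
    [[1,-0.4,54],[0,0,0],1],
    [[1,-0.4,57],[0,0,0],1],
    [[1,-0.4,58],[0,0,0],1],
    [[1,-0.4,58],[0,0,0],1],
    [[1,-0.4,58],[0,0,0],1],
  ],
)

```text
clock: 21.77
tool_pos: [0.5157, -0.37, 0.0663]
orientation: [-179.9, 0.0, -125.9]
force: [-0.7, -0.6, -5.8]
opening: 0.012
gripper_force: 30.0
```

Request:
move_arm(
  motion=[
    [[0,0,0.5],[0,0,0],1],
    [[0,0,1],[0,0,0],1],
    [[0,0,1.5],[0,0,0],1],
    [[0,0,2],[0,0,0],1],
    [[0,0,2.5],[0,0,0],1],
    [[0,0,2.5],[0,0,0],1],
  ],
)

```text
clock: 22.27
tool_pos: [0.5152, -0.3697, 0.063]
orientation: [180.0, -0.0, -125.9]
force: [-0.7, -0.4, -5.9]
opening: 0.0118
gripper_force: 30.0
```

```bash
python3 -c "
from h import *
st()"
```

```text
t 22.2667 pos [ 0.5152 -0.3697  0.063 ] rpy [ 179.99   -0.   -125.94] open 0.0118 F tool [0.8 0.3 5.9] M world [ 0.04  0.04 -0.01]
corner xy [19.07 95.12]
```

Request:
move_arm(
  motion=[
    [[0,0,0.4],[0,0,0],1],
    [[0,0,0.8],[0,0,0],1],
    [[0,0,1.2],[0,0,0],1],
    [[0,0,1.6],[0,0,0],1],
    [[0,0,2],[0,0,0],1],
    [[0,0,2.4],[0,0,0],1],
    [[0,0,2.4],[0,0,0],1],
    [[0,0,2.4],[0,0,0],1],
  ],
)

```text
clock: 22.93
tool_pos: [0.5152, -0.3697, 0.0607]
orientation: [180.0, -0.0, -125.9]
force: [0.5, 0.8, -6.7]
opening: 0.0114
gripper_force: 30.0
```

```bash
python3 -c "
from h import *
st()"
```

```text
t 22.9333 pos [ 0.5152 -0.3697  0.0607] rpy [ 180.     -0.   -125.94] open 0.0114 F tool [-1.   0.   6.7] M world [ 0.06  0.01 -0.  ]
corner xy [19.03 95.09]
```

Request:
move_arm(
  motion=[
    [[0,0,0.3],[0,0,0],1],
    [[0,0,0.6],[0,0,0],1],
    [[0,0,0.9],[0,0,0],1],
    [[0,0,0.9],[0,0,0],1],
  ],
)

```text
clock: 23.27
tool_pos: [0.5153, -0.3698, 0.0606]
orientation: [-180.0, -0.0, -125.9]
force: [-1.9, 1.6, 4.0]
opening: 0.0119
gripper_force: 30.0
```

```bash
python3 -c "
from h import *
st()"
```

```text
t 23.2667 pos [ 0.5153 -0.3698  0.0606] rpy [-179.98   -0.   -125.93] open 0.0119 F tool [-0.2  2.5 -4. ] M world [ 1.11  1.12 -0.03]
corner xy [18.92 95.1 ]
```

Request:
move_arm(
  motion=[
    [[0,0,-0.4],[0,0,0],1],
    [[0,0,-0.4],[0,0,0],0.6],
    [[0,0,-0.4],[0,0,0],0.6],
    [[0,0,-0.4],[0,0,0],0.6],
    [[0,0,-0.4],[0,0,0],0.6],
    [[0,0,-0.4],[0,0,0],0.6],
    [[0,0,-0.4],[0,0,0],0.6],
  ],
)

```text
clock: 23.85
tool_pos: [0.5154, -0.3698, 0.0602]
orientation: [-180.0, 0.0, -125.9]
force: [0.6, 0.4, -0.1]
opening: 0.0346
gripper_force: 0.0
```

Request:
move_arm(
  motion=[
    [[0,0,-3],[0,0,0],0.5],
    [[0,0,-15],[0,0,0],0.4],
    [[0,0,-35],[0,0,0],0.2],
    [[0,0,-65],[0,0,0],0],
    [[0,0,-95],[0,0,0],0],
    [[-20,0,-125],[0,0,0],0],
    [[-45,0,-130],[0,0,0],0],
    [[-60,0,-130],[0,0,0],0],
    [[-60,0,-130],[0,0,0],0],
    [[-60,0,-130],[0,0,0],0],
  ],
)

```text
clock: 24.68
tool_pos: [0.5503, -0.3203, 0.1898]
orientation: [179.9, -0.0, -125.9]
force: [0.1, -0.6, -0.5]
opening: 0.087
gripper_force: 0.0
```

```bash
python3 - <<'E'
from h import *
st();w=snap('wrist','w9');snap('top','t9')
h=.012
t=np.array([523.8,-313.3]);c,s=np.cos(np.radians(144.06)),np.sin(np.radians(144.06));Mx=np.array([[c,s],[-s,c]])
q=lambda x,y,z:proj(w,np.r_[(t+Mx.T@[x,y])/1e3,z]).round(1)
print('pred weight corners',[q(-26+a,50+b,.037) for a in(-20,20) for b in(-30,30)],'knob',q(0,0,.054),'heel',q(-47,-47,.012),'xtoe',q(83,-47,.012))
g=w['color'].max(2)
r=int(q(-26,50,.037)[1]);cc=int(q(-26,50,.037)[0])
for d in (-20,-5,10,22): print('row',r+d,g[r+d,cc-38:cc+40].tolist())
for d in (-14,0,14): print('col',cc+d,r-50,g[r-50:r+55,cc+d].tolist())
x=q(20,-47,.012); 
for a in (-40,20,70): x=q(a,-47,.012).astype(int); print('bar edge',x,g[x[1]-8:x[1]+9,x[0]].tolist())
E
```

```text
t 24.6833 pos [ 0.5503 -0.3203  0.1898] rpy [ 1.7994e+02 -1.0000e-02 -1.2585e+02] open 0.087 F tool [ 0.4 -0.5  0.5] M world [ 0.06  0.06 -0.01]
corner xy [19.7  34.43]
pred weight corners [array([299.5, 162.8]), array([298.5, 101. ]), array([338.6, 162.9]), array([339.8, 101.1])] knob [345.5 185.5] heel [301.1 217.5] xtoe [412.4 217.7]
row 112 [203, 214, 205, 219, 222, 221, 223, 228, 228, 226, 226, 228, 228, 226, 224, 226, 232, 234, 186, 57, 59, 76, 80, 78, 80, 79, 77, 81, 79, 75, 62, 54, 48, 69, 73, 74, 74, 77, 76, 76, 77, 74, 77, 77, 64, 67, 78, 77, 75, 81, 77, 82, 79, 81, 78, 79, 77, 69, 76, 129, 164, 163, 164, 164, 160, 160, 160, 162, 164, 165, 164, 166, 164, 162, 161, 160, 166, 163]
row 127 [168, 169, 169, 163, 165, 168, 165, 168, 172, 171, 171, 172, 173, 171, 168, 169, 172, 180, 145, 56, 46, 54, 58, 59, 53, 53, 61, 69, 81, 76, 62, 55, 50, 66, 75, 74, 77, 77, 75, 75, 74, 74, 77, 74, 59, 63, 78, 81, 81, 79, 78, 78, 78, 79, 82, 80, 73, 65, 93, 144, 160, 160, 162, 162, 164, 170, 169, 170, 165, 165, 165, 161, 162, 160, 165, 164, 166, 165]
row 142 [255, 255, 255, 255, 255, 255, 254,
[... 1708 characters left out ...]
59, 159, 158, 159, 163, 168, 109, 66, 72, 81, 82, 79, 82, 82, 79, 82, 81, 82, 79, 79, 81, 82, 81, 82, 80, 79, 82, 82, 77, 82, 77, 79, 82, 78, 82, 81, 82, 81, 77, 79, 78, 78, 81, 79, 79, 78, 80, 76, 77, 76, 78, 76, 79, 72, 59, 53, 56, 54, 56, 57, 56, 56, 53, 54, 55, 49, 42, 128, 220, 226, 224, 200, 180, 175, 111, 56, 38, 29, 28, 24, 28, 24, 26, 25, 28, 28, 25, 29, 26, 24, 26, 24, 33]
bar edge [307 217] [253, 253, 253, 253, 253, 253, 253, 254, 248, 255, 255, 254, 253, 253, 253, 253, 252]
bar edge [358 217] [227, 223, 221, 221, 220, 224, 226, 233, 164, 209, 219, 217, 212, 210, 214, 209, 203]
bar edge [401 217] [225, 222, 221, 220, 222, 222, 225, 229, 212, 214, 219, 216, 165, 156, 158, 160, 162]
```

```bash
python3 -c "
from plant import ctrl
print(ctrl.close_job())"
```

```text
the job is handed in; nothing more can be done
None
```

I handed the job in at about 24.7 s: the plywood square lies flat in the empty corner, flush against both bars, with the dark steel weight set flat on its y leg, clear of the knob and bars.

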